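Re-arm the board tester's interlock

ROBOT

A 6-joint arm with a two-finger parallel gripper is mounted at the origin on the work surface. World frame = base frame: x ahead of the robot, y to its left, z up, the work surface at z = 0. Lengths are in mm, angles in rad, forces in N, time in s.
With the tool pointing down it reaches from about 275 to 825 mm from the base axis. Payload 5.2 kg.
Tool frame: the origin (TCP) lies at the very end of the fingers, on their centre line; the grasp point (between the pads) lies 19 mm behind it; z points along the fingers, y is the line along which they close (so a half turn about z gives the same grasp; the last joint's range is limited). The gripper opens to 93 mm and grips with 3 to 60 N. Pads are 15 mm wide; open, the fingers measure 128 mm over their backs; the gripper's body (75 mm by 188 mm) begins 65 mm behind the grasp point.
Start: joints at [1.057, 0.259, 1.535, -0, 1.348, -0.203], TCP at [168.179, 523.661, 218.653] pointing down, gripper open.
Joint ranges: [-3.14, 3.14], [-0.91, 2.08], [0.19, 2.58], [-1.22, 4.36], [0.22, 2.71], [-3.12, 3.12]. Speed limits (rad/s): [2.57, 2.57, 3.14, 3.14, 3.14, 3.14].

INTERFACE

Orientations are given as [roll, pitch, yaw] about the fixed x, y, z axes, in that order (R = Rz(yaw) Ry(pitch) Rx(roll)).
In Python, from bench import robot gives the robot as it stands. The module is installed in compiled form; this text tells all that it offers. Calls block until the motion is done:
- robot.move_ptp(position, orientation): joint-space move of the TCP to a pose.
- robot.move_linear(position, ori=None, speed=150, f_stop=None): straight line of the TCP; ori=None keeps the orientation; speed is the mean speed in mm/s. With f_stop (N) it stops when the force on the tool has changed by that much, and returns True; else False.
- robot.move_j(angles): joint-space move.
- robot.move_gripper(opening): opening from 0.0 (shut) to 1.0 (fully open); the grip force is fixed at half the most; returns when the fingers have stopped.
- robot.sleep(seconds).
- robot.inverse_kinematics(position, orientation): joint angles nearest the present ones, or None.
- robot.get_image(name): name is "scene" or "top" or "wrist"; returns a dict with "img" (420x560x3 uint8, blue, green, red), "fovy" (degrees; the focal length in pixels is half the picture's height over the tangent of half this angle, whatever the lens; pixels are square), "cx", "cy" (the principal point, pixels), "eye" and "orientation" of the camera in the world. Camera axes: x right, y down, z forward; pixel columns grow to the right and rows downward; lengths in mm; the calibration is good to about 2 mm. A picture is of the moment at which its call begins. There is no depth.
A pose or a line that the arm cannot do raises robot.MotionError and nothing moves.
- robot.hand_in(): hands the job in; it is judged then, once.
Readings, each from a call of its own:
- robot.current_t(): time.
- robot.current_qpos(): joint angles.
- robot.current_joint_vel(): joint speeds.
- robot.current_joint_efforts(): joint torques, N m.
- robot.current_tcp_pos(): TCP position.
- robot.current_eef_rot(): TCP orientation.
- robot.current_contact_force(): force on the tool from outside, world axes, zero at the start.
- robot.current_ft_torque(): the same for the moment, N m.
- robot.current_gripper_width(): opening from 0.0 (shut) to 1.0 (fully open).
- robot.current_finger_force(): force on a finger pad.
Only numpy, scipy, OpenCV 4.12 (cv2) and the standard library are available. Lean on these libraries where they do the work, as an engineer would, in place of code of your own. Each camera call takes 0.05 s, during which the arm holds its last target. There are 200 camera calls.

TASK

Push the blue drawer of the board tester fully home with the fingers, then put one fingertip on each of the two yellow keys and press both right down together, hold them down for at least two seconds, and let go. Do not press the red stop key, and leave the meter, bottle and spool where they stand; nothing needs to be gripped or picked up.

Things in the scene. Friction and masses are not known exactly. Their poses are not given: they have to be found in the camera images.
- tester: Grey steel board tester, fixed to the bench: a box 140 mm deep (x) by 180 mm wide (y) by 60 mm high. Origin: centre of its underside, on the bench; x points from its drawer side to its back, y to its left, z up. The drawer side looks roughly to the robot (turned by up to 0.4 rad either way). On its flat top (60 mm up) stand two yellow keys and a smaller red stop key behind them.
- drawer (a joint): How far the blue drawer stands out of the tester, in m: 0 fully home against its stop, grows as it comes out towards the robot, at most 0.08; starts between 0.025 and 0.05. It slides along the tester's x axis with about 1.5 N of friction, stays where it is left, and has no handle.
- drawer_face (a point): Middle of the drawer's flat outer face, which is blue, 164 mm wide and reaches from 8 to 52 mm above the bench (this point is at 30 mm). It moves with the drawer; with the drawer home it lies 82 mm from the tester's origin, on its -x side. The front panel is 12 mm thick; behind it is a shallow tray with a green circuit board fixed in it.
- key_left_top (a point): Left (+y of the tester) yellow push key of the pair, as seen from the robot when the tester faces it: centre of its flat round top, 28 mm across, 84 mm above the bench when up. It stands 15 mm to -x and 30 mm to +y of the tester's origin, in a round black housing 44 mm across whose top is 72 mm above the bench. The two key tops are 60 mm apart centre to centre, along the tester's y axis.
- key_right_top (a point): Right (-y of the tester) yellow push key of the pair, as seen from the robot when the tester faces it: centre of its top; like the left one, but 30 mm to -y of the tester's origin.
- key_left (a joint): How far the left yellow key is pressed down, in m: 0 up, 0.008 fully down. Springs back; needs 1.5 N to start and 5 N to be fully down.
- key_right (a joint): The same for the right yellow key.
- stop_key_top (a point): Centre of the top of the red stop key, 18 mm across, 81 mm above the bench, 43 mm to +x of the tester's origin (58 mm behind the line of the yellow keys, midway between them), in a black housing 34 mm across.
- stop_key (a joint): How far the red stop key is pressed, in m: 0 up, 0.005 fully down; springs back. Leave it up.
- meter: Loose black hand-held meter, 150 x 75 x 34 mm, lying flat beside the tester, on its left. Origin: centre of its underside. Leave alone.
- flux: Loose small amber bottle, 36 mm across, 65 mm tall, standing on the right of the tester. Origin: centre of its underside. Leave alone.
- spool: Loose steel-coloured spool, 52 mm across, 36 mm tall, standing on the right of the tester. Origin: centre of its underside. Leave alone.
Things that resemble listed ones, but are neither listed nor needed, are in the scene too. What is meant by the tester is not purple, and is the smaller of those in its own colour.

How it is judged (in metres and radians):
On the way, in this order (a step that is already met when the one before it is completed fails the run):
1. the fingers push on the open drawer (value of joint drawer above 0.006 m and contact force between the fingers and tester above 0.5 N), for 0.05 s.
2. the drawer is pushed fully home (value of joint drawer below 0.003 m), for 0.2 s.
3. with the drawer home, the fingers press both yellow keys right down and hold them (value of joint drawer below 0.004 m and value of joint each of key_left, key_right above 0.005 m and contact force between the fingers and tester above 4 N), for 1.8 s.
At the end, for the whole second after the job is handed in: The drawer is within 4 mm of its stop, both yellow keys (after having been held more than 5 mm down together for 1.8 s) and the red key are up again within 1 mm, and the meter, bottle and spool stand within 20 mm of where they were (value of joint drawer below 0.004 m and value of joint each of key_left, key_right, stop_key below 0.001 m and distance of each of meter, flux, spool from where it was at the start of the episode below 0.02 m); the robot touches nothing.
It fails at once if one yellow key is pressed down (over 5 mm) while the other is still up (under 1 mm) ((value of joint key_left above 0.005 m and value of joint key_right below 0.001 m) or (value of joint key_right above 0.005 m and value of joint key_left below 0.001 m)).
It fails at once if the red stop key is pressed (over 2 mm) (value of joint stop_key above 0.002 m).
It fails at once if the meter, bottle or spool is lifted, tipped, or shifted by over 20 mm ((distance of meter from where it was at the start of the episode above 0.02 m or angle between meter's own z axis and vertical above 0.35 rad) or (distance of flux from where it was at the start of the episode above 0.02 m or angle between flux's own z axis and vertical above 0.35 rad) or (distance of spool from where it was at the start of the episode above 0.02 m or angle between spool's own z axis and vertical above 0.35 rad)).
It also fails if it takes over 45 s, if anything falls off the work surface, if the arm or the gripper's body presses on something with over 40 N, if the wrist force passes 120 N, or if a joint passes its speed limit or range.

## Working session

There is one attempt and no reset: what is moved stays moved. The work goes in short steps, each a Python script; the robot and the scene stay as the last script left them, time stands still between calls to the robot, and variables do not carry over. Pictures are saved under pics/ and viewed, at most 10 in all, crops included, and the job is handed in when it is done.

```bash
mkdir -p pics; python3 - <<'E'
from bench import robot
import cv2
for n in("scene","top"):
    d=robot.get_image(n); cv2.imwrite(f"pics/{n}0.png",d["img"]); print({k:v for k,v in d.items() if k!="img"})
print(robot.current_t(),robot.current_eef_rot())
E
```

```text
{'fovy': 54.414893702842505, 'cx': 281.63311906784037, 'cy': 210.70422931285634, 'eye': array([1071.57520324,  242.76940499,  709.35317349]), 'orientation': array([-2.40686679,  0.01657369,  1.93467357])}
{'fovy': 44.495028192599904, 'cx': 286.15988633558356, 'cy': 205.2372174371813, 'eye': array([ 462.7732636 ,   58.01506919, 1176.84006711]), 'orientation': array([-3.06135665, -0.0226163 , -1.59840503])}
0.1 [-3.13997106e+00 -3.31568578e-04  2.83078084e+00]
```

View pics/top0.png

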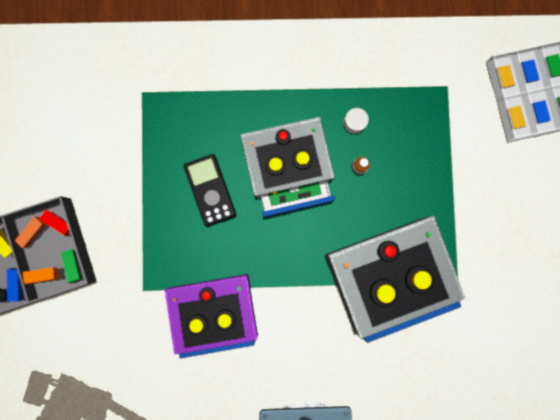

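View pics/scene0.png

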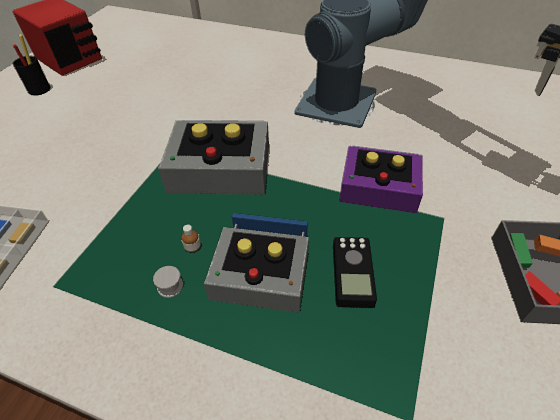

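The target is the smaller grey tester in the middle of the mat, with its keys at about (276,164) and (303,158) in the top view. Its drawer is open towards the robot, with the face near (298,210). I'll locate the keys in both views.

```bash
cat > h.py <<'E'
import numpy as np, cv2
from scipy.spatial.transform import Rotation as Ro
def ray(d,u,v):
    f=d["img"].shape[0]/2/np.tan(np.radians(d["fovy"])/2)
    return Ro.from_euler("xyz",d["orientation"]).as_matrix()@np.array([(u-d["cx"])/f,(v-d["cy"])/f,1])
def on(d,u,v,z):
    r=ray(d,u,v); return d["eye"]+r*(z-d["eye"][2])/r[2]
def blobs(d,lo,hi,amin=30):
    h=cv2.cvtColor(d["img"],cv2.COLOR_BGR2HSV)
    n,_,s,c=cv2.connectedComponentsWithStats(cv2.inRange(h,np.array(lo),np.array(hi)))
    return [(s[i,4],c[i],s[i,:4]) for i in range(1,n) if s[i,4]>=amin]
E
python3 - <<'E'
from bench import robot
from h import *
np.set_printoptions(precision=1,suppress=True)
for n in("top","scene"):
    d=robot.get_image(n)
    for nm,lo,hi,z in(("yel",(22,120,120),(33,255,255),84),("red",(0,170,90),(6,255,255),81),("blue",(100,150,60),(118,255,255),52)):
        for a,c,b in blobs(d,lo,hi):
            p=on(d,*c,z)
            if 350<p[0]<750 and -120<p[1]<200: print(n,nm,a,c,b,p)
E
```

```text
top yel 148 [302.4 157.5] [296 151  14  14] [652.2  -6.9  84. ]
top yel 145 [275.1 163.8] [269 157  13  14] [639.9  52.1  84. ]
top red 64 [282.8 135.2] [279 131   9   9] [702.5  33.8  81. ]
top blue 373 [298.6 206.3] [263 196  72  21] [549.5   2.8  52. ]
scene yel 133 [243.8 244.3] [237 239  14  13] [653.6  -5.3  84. ]
scene yel 139 [274.5 248.1] [268 242  14  14] [641.6  53.3  84. ]
scene red 73 [253.  272.4] [249 268   9  10] [704.5  35.9  81. ]
scene blue 659 [268.5 222. ] [232 213  76  20] [560.1   6.6  52. ]
```

Both views agree to within 2 mm. The key spacing comes out at 60.3 mm, and the red key lies within about 2 mm of where the key pair predicts it. That gives a yaw of about 0.205 and an origin near (662,27). Next I push the drawer with the fingers shut.

```bash
cat >> h.py <<'E'
L=np.array([640.7,52.7]);Rt=np.array([652.9,-6.1]);ey=(L-Rt)/np.linalg.norm(L-Rt);ex=np.array([ey[1],-ey[0]])
mid=(L+Rt)/2;org=mid+15*ex;yaw=np.arctan2(ex[1],ex[0])
def W(x,y,z): return [*(org+x*ex+y*ey),z]
E
python3 - <<'E'
from bench import robot
from h import *
o=[np.pi,0,yaw+np.pi]
robot.move_gripper(0.0)
robot.move_ptp(W(-150,10,220),o); print(robot.current_qpos())
robot.move_linear(W(-150,10,34),speed=150)
print(robot.current_contact_force(),robot.current_t())
s=robot.move_linear(W(-78,10,34),speed=35,f_stop=9)
p=robot.current_tcp_pos(); print(s,p,(p[:2]-org)@ex,robot.current_contact_force(),robot.current_t())
d=robot.get_image("top"); cv2.imwrite("pics/top1.png",cv2.resize(d["img"][80:260,180:420],None,fx=3,fy=3))
E
```

```text
[-2.05658521e-01  1.90142605e-01  1.62034108e+00  2.76962455e-04
  1.33111845e+00 -1.98181444e+00]
[-0.00614246  0.62998452  0.40402766] 5.2667
True [568.45704416  17.37466064  33.37598994] -92.91298790100059 [ 0.72470279 -0.242135    0.70030319] 6.7583
```

View pics/top1.png

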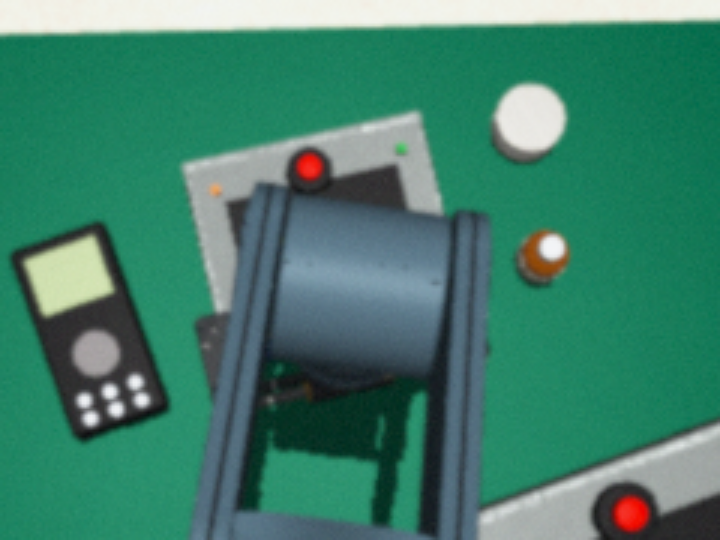

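The arm hides the drawer, so the picture can't tell me whether it's home. The push stopped at -93 mm and the force has since fallen off. I'll push again slowly to confirm, then back away and look.

```bash
python3 - <<'E'
from bench import robot
from h import *
s=robot.move_linear(W(-82,10,34),speed=12,f_stop=12)
p=robot.current_tcp_pos(); print(s,(p[:2]-org)@ex,robot.current_contact_force())
robot.sleep(.3); print(robot.current_contact_force())
robot.move_linear(W(-140,10,34),speed=120)
robot.move_linear(W(-140,10,180),speed=200)
robot.move_gripper(0.46); print(robot.current_gripper_width())
robot.move_ptp(W(-15,0,180),[np.pi,0,yaw+np.pi])
print(robot.current_t(),robot.current_contact_force())
for n in("scene","wrist"):
    d=robot.get_image(n); cv2.imwrite(f"pics/{n}2.png",d["img"])
E
```

```text
True -93.06713264310171 [ 0.12288323 -0.05090591 -0.27392621]
[0.83820339 0.3487838  0.04614172]
0.45935726237974933
10.45 [-0.18606745 -0.32898437  0.36622192]
```

View pics/scene2.png

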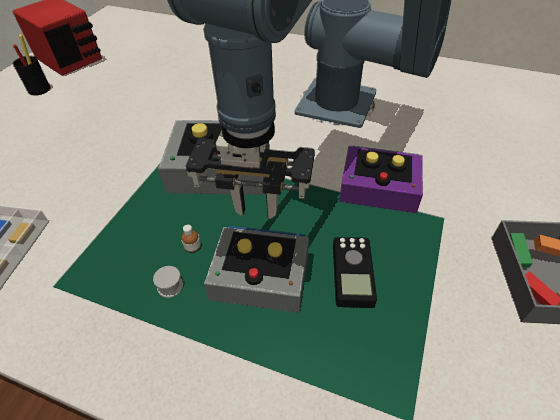

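View pics/wrist2.png

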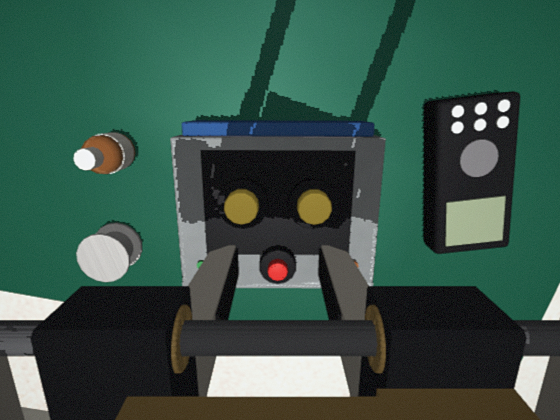

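The drawer is home. It stopped at the same place twice, against 9 N and then 12 N, and in the wrist view only the 12 mm front panel shows. The keys are at (241,207) and (315,207) and the fingertips at about (223,248) and (334,248). Now I check these against the geometry.

```bash
python3 - <<'E'
from bench import robot
from h import *
np.set_printoptions(precision=1,suppress=True)
d=robot.get_image("wrist")
loc=lambda p:np.array([(p[:2]-org)@ex,(p[:2]-org)@ey])
for a,c,b in blobs(d,(22,120,80),(33,255,255),200): print(a,c,loc(on(d,*c,84)))
for u in (208,238,319,350): print(u,loc(on(d,u,248,180)))
print("tcp",loc(robot.current_tcp_pos()),robot.current_tcp_pos())
cv2.imwrite("pics/tips.png",cv2.resize(d["img"][190:300,160:400],None,fx=3,fy=3))
E
```

```text
928 [241.  206.5] [-18.4 -30. ]
936 [314.  206.7] [-18.1  28.8]
208 [-23.7 -37.2]
238 [-23.7 -21.4]
319 [-23.6  21.5]
350 [-23.6  37.9]
tcp [-16.1   0.1] [645.7  23.2 180.2]
```

View pics/tips.png

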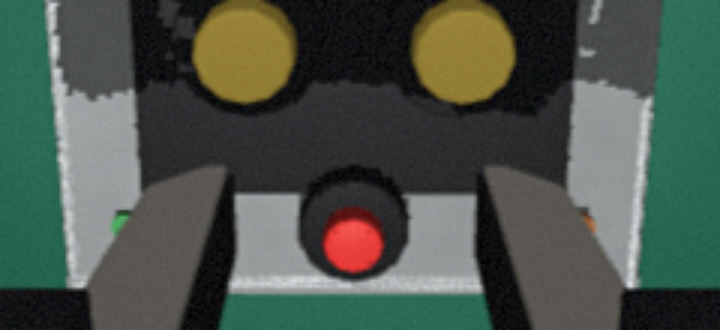

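The fingertips centre at about ±30 mm, which matches the keys. I'll press under position control, with no force stop, to about 7 mm and hold.

```bash
python3 - <<'E'
from bench import robot
from h import *
robot.move_linear(W(-16,-.3,90),speed=80); print(robot.current_tcp_pos()[2],robot.current_contact_force())
robot.move_linear(W(-16,-.3,77),speed=15)
robot.sleep(.3); z=robot.current_tcp_pos()[2]; f=robot.current_contact_force(); print(z,f,robot.current_ft_torque())
if z>77.2 or f[2]<7:
    robot.move_linear(W(-16,-.3,76-max(0,z-77)),speed=10); print("more",robot.current_tcp_pos()[2],robot.current_contact_force())
robot.sleep(1.2); d=robot.get_image("scene"); cv2.imwrite("pics/press.png",cv2.resize(d["img"][120:320,160:360],None,fx=3,fy=3))
robot.sleep(1.5); print(robot.current_tcp_pos()[2],robot.current_contact_force(),robot.current_t())
E
```

```text
90.73044910886252 [-0.31083361 -0.42466381 -0.46477085]
78.09995780605439 [-2.73207279  0.46502639  8.18116261] [ 0.09200244  0.45988706 -0.02425018]
more 76.31599829326439 [-3.39173291  0.5057453   9.99121162]
76.29299975682687 [-2.49173753  0.28681575  9.48370854] 16.3
```

View pics/press.png

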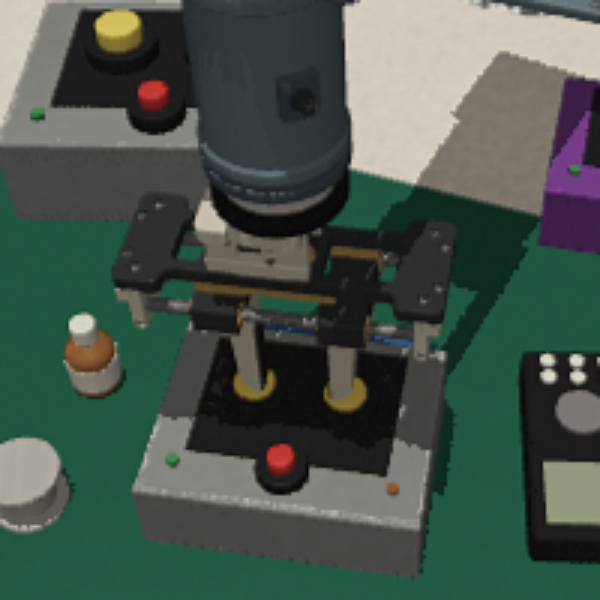

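Each fingertip sits on its own key, at (254,385) and (345,393) in the crop. The force of about 9.5 N fits both keys being nearly 8 mm down, and they've been held for about 3 s. Now I release.

```bash
python3 - <<'E'
from bench import robot
from h import *
robot.move_linear(W(-16,-.3,92),speed=25)
robot.move_linear(W(-16,-.3,200),speed=150)
robot.sleep(.3)
d=robot.get_image("wrist"); cv2.imwrite("pics/end.png",d["img"])
print(robot.current_contact_force(),robot.current_t())
E
```

```text
[0.65794809 1.20569352 0.17843888] 18.35
```

View pics/end.png

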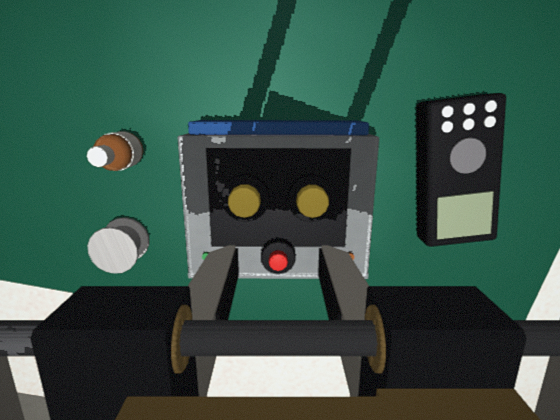

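The drawer is still home, with its blue strip at row 128. Both keys are up, at (244,201) and (313,201), and the meter, bottle and spool haven't moved.

```bash
python3 -c "
from bench import robot
print(robot.hand_in())"
```

```text
the job is handed in; nothing more can be done
None
```

I pushed the drawer home, held both yellow keys down together for about 3 s and released them, and handed the job in at about 18 s; the red key and the loose items were not touched, and the hand-in returned no verdict.

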